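# Load the marking rail and start

### The job

Push the row of four black sensor housings along the aluminium rail, as one train from behind, until the leading one is right up against the blue end stop and all four sit snugly together. Then press the green start button down and let it spring back. Only push: do not lift, tip or pull apart the housings, keep off the red button, and leave everything else on the table where it is.

Things in the scene. Friction and masses are not known exactly. Their poses are not given: they have to be found in the camera images.
- rail: fixed aluminium rail: channel along its own y, up to 20 degrees off world y. Origin: on the table under the centre line; runs from y = -200 mm (open end) to +170 mm (blue stop at that end: 67 wide, 20 thick, 52 mm high). Channel 43 mm wide, floor 12 mm above the table; side walls 10 mm thick, tops 20 mm above the table. The housings stand 24 mm above the walls, 30 mm with lens rings.
- stop_face (a point): point on the face of the blue end stop that meets the row, on the channel's centre line at floor height, 12 mm above the table (150 mm from the rail's origin along its +y). Axes as the rail: +y points along the rail into the stop, z up.
- housing1: leading housing of the row, nearest the stop: black plastic sensor housing, 40 x 40 mm and 32 mm high, with a flat metal lens ring (30 mm across, 6 mm higher) on its top, 80 to 170 g; stands upright in the rail's channel. Origin: centre of its underside; its own +y points along the rail towards the blue stop, z up.
- housing2: second housing of the row, alike, directly behind housing 1 and touching it (pitch 40 mm). Origin and axes alike. The whole row is 160 mm long.
- housing3: third housing of the row, alike, directly behind housing 2 and touching it (pitch 40 mm). Origin and axes alike. The whole row is 160 mm long.
- housing4: last (rearmost) housing of the row, alike, directly behind housing 3 and touching it (pitch 40 mm). Origin and axes alike. The whole row is 160 mm long and starts 65 to 145 mm short of the stop.
- lead_front (a point): centre of the leading housing's front face (towards the stop), 16 mm above the channel's floor; axes as its housing
- tail_back (a point): centre of the rearmost housing's back face (away from the stop), 16 mm above the channel's floor, 28 mm above the table: the face to push on; axes as its housing
- start_top (a point): centre of the top face of the green start button: cap 36 mm across, standing 10 mm above its round black collar (52 mm across), on a yellow-topped grey box 66 mm square; top face 58 mm above the table; pressed straight down
- start (a joint): travel of the green start button: 0 up, 0.006 m fully down; sprung, starts to move at 1.5 N and takes 5 N fully down, springs back when let go
- cancel_top (a point): centre of the top face of the red cancel button, on a box like that of the green one: not to be pressed. The two boxes may have changed places.
- cancel (a joint): travel of the red cancel button, 0 up, 0.006 m down; leave it alone
- driver: orange-handled screwdriver, 170 mm long, 26 mm thick, lying on the table: leave alone. Origin: under its middle; lies along its x
- gauge: upright brass gauge pin, 24 mm across and 50 mm high, between rail and buttons: leave alone. Origin: centre of its underside
- plug: white connector plug, 24 x 46 mm and 20 mm high, on the table on the far side of the rail, 85 to 100 mm from its centre line: leave alone. Origin: centre of its underside
- mount: aluminium mounting ring, 44 mm across and 16 mm high, on the table on the robot's side of the rail, 85 to 100 mm from its centre line: leave alone. Origin: centre of its underside
- lens_cup: small blue bowl, 56 mm across and 40 mm high, beyond the stop's far corner: leave alone. Origin: centre of its underside
There are look-alikes about, which are no part of the job. What is shaped like the housing1 but brown or yellow is not meant.

How it is judged:
On the way, in this order (a step that is already met when the one before it is completed fails the run):
1. the whole row is home against the blue stop (y of lead_front in the frame of stop_face above -0.003 m and y of tail_back in the frame of stop_face above -0.165 m and angle between each of housing1, housing2, housing3, housing4's own z axis and vertical below 0.08 rad and z of housing1 in the frame of rail between 0.008 and 0.016 m and x of housing1 in the frame of rail between -0.006 and 0.006 m and z of housing2 in the frame of rail between 0.008 and 0.016 m and x of housing2 in the frame of rail between -0.006 and 0.006 m and z of housing3 in the frame of rail between 0.008 and 0.016 m and x of housing3 in the frame of rail between -0.006 and 0.006 m and z of housing4 in the frame of rail between 0.008 and 0.016 m and x of housing4 in the frame of rail between -0.006 and 0.006 m and linear speed of each of housing1, housing2, housing3, housing4 below 0.01 m/s), for 0.2 s.
2. the green start button is pressed (y of lead_front in the frame of stop_face above -0.003 m and y of tail_back in the frame of stop_face above -0.165 m and value of joint start above 0.004 m), for 0.05 s.
At the end, for the whole second after the job is handed in: the leading housing's front face is within 3 mm of the blue stop, the back of the last one within 165 mm of it (row 160 mm long), all four upright in the channel, at rest, and the green button has been pressed at least 4 mm and is up again (all of step 1 and value of joint start below 0.0015 m); the robot touches nothing.
It fails at once if a housing is lifted, climbs out of the channel or is tipped (z of any of housing1, housing2, housing3, housing4 in the frame of rail above 0.018 m or angle between any of housing1, housing2, housing3, housing4's own z axis and vertical above 0.2 rad).
It fails at once if the row is pulled apart (a gap of more than 12 mm between neighbours) (distance between housing1 and housing2 above 0.052 m or distance between housing2 and housing3 above 0.052 m or distance between housing3 and housing4 above 0.052 m).
It fails at once if the green start button is pressed before the row is home (value of joint start above 0.003 m and not (y of lead_front in the frame of stop_face above -0.003 m and y of tail_back in the frame of stop_face above -0.165 m)).
It fails at once if the red cancel button is pressed (value of joint cancel above 0.003 m).
It fails at once if a bystander is disturbed (moved more than 15 mm) (distance of any of driver, gauge, plug, mount, lens_cup from where it was at the start of the episode above 0.015 m).
It also fails if it takes over 46 s, if anything falls off the work surface, if the arm or the gripper's body presses on something with over 40 N, if the wrist force passes 120 N, or if a joint passes its speed limit or range.

### The arm

A 6-joint arm with a two-finger parallel gripper is mounted at the origin on the work surface. World frame = base frame: x ahead of the robot, y to its left, z up, the work surface at z = 0. Lengths are in m, angles in rad, forces in N, time in s.
With the tool pointing down it reaches from about 0.375 to 0.75 m from the base axis. Payload 9 kg.
Tool frame: the origin (TCP) lies between the finger pads; the fingertips stand 8 mm ahead of it and the grasp point (between the pads) lies 11 mm behind it; z points along the fingers, y is the line along which they close (so a half turn about z gives the same grasp; the last joint's range is limited). The gripper opens to 85 mm and grips with 20 to 120 N. Pads are 22 mm wide; open, the fingers measure 114 mm over their backs; the gripper's body (76 mm by 85 mm) begins 54 mm behind the grasp point. The pads swing forward as they close: fully open they stand 13 mm farther back than shut.
Start: joints at [-1.329, 0.104, 0.097, 1.564, 0, 1.353], TCP at [0.266, -0.538, 0.239] pointing down, gripper open.
Joint ranges: [-2.99, 2.99], [-0.84, 1.86], [-1.1, 1.16], [-1.84, 2.11], [-1.51, 1.56], [-3.14, 3.14]. Speed limits (rad/s): [2.22, 2.22, 2.57, 3.14, 3.14, 3.14].

### API

Orientations are given as a unit quaternion [x, y, z, w].
In Python, from station import * gives the robot as it stands.
- The arm moves only by the shell command python3 -m crank 'ROWS' [FORCE]. ROWS is a JSON object of lists of equal length, an entry for each row: "xyz": the shift along the tool's x, y, z in m, a list of three; "twist": the turn about the tool's z in degrees; "claw": the closure, from 0 (fully open) to 1 (shut). A call has 1 to 8 rows; each row shifts and turns the commanded pose from where the row before left it, along the tool's axes as they then stand; what a row does not reach is not made up. A row lasts 1/12 s, in which the tool goes at most 41.7 mm and 7.16 degrees, less where a joint would pass 70% of its speed; a pose out of reach is approached as far as the arm can. A call is refused whole if a number of a shift passes 0.0417 or a number of a turn 7.16, either way. A call with a gripper value outside its range is refused whole. The fingers move at their own pace and stop on an object; FORCE is the grip in N (left out, the last holds). Time passes only in rows, so rows that do not move let the fingers close. It gives the time, the measured TCP pose, the force, the opening and the grip force at its end, in the units of the state.
- state(): the state, without advancing time (a new reading comes with each control period).
- snapshot(name): name is "side" or "top"; returns a dict with "frame" (480x640x3 uint8, red, green, blue), "range_z" (480x640 float32, m along the optical axis (not along the pixel's ray), 0 where there is no reading), "intrinsics" (3x3 intrinsics, pixels), "R" (3x3) and "t" (3): a world point X has camera coordinates R X + t. Camera axes: x right, y down, z forward; pixel columns grow to the right and rows downward; lengths in m; the calibration is good to about 2 mm. A picture is of the moment at which its call begins.
- job_done(): hands the job in; it is judged then, once.
The state is a dict: "t": time; "qpos": joint angles; "dq": joint speeds; "joint_efforts": joint torques, N m; "eef_pos": TCP position; "eef_rot": TCP orientation; "contact_force": force on the tool from outside, world axes, zero at the start; "torque": the same for the moment, N m; "gripper_width": opening from 0.0 (shut) to 1.0 (fully open); "grip_force": force on a finger pad.
Only numpy, scipy, OpenCV 4.12 (cv2) and the standard library are available. Lean on these libraries where they do the work, as an engineer would, in place of code of your own. Each camera call takes 0.05 s, during which the arm holds its last target. There are 200 camera calls.

## Working session

There is one attempt and no reset: what is moved stays moved. The work goes in short steps, Python scripts to look and compute and a shell command to move; the robot and the scene stay as the last step left them, time stands still between calls to the robot, and variables do not carry over. Pictures are saved under pics/ and viewed, at most 10 in all, crops included, and the job is handed in when it is done.

```bash
mkdir -p pics; ls
python3 - <<'E'
from station import *
import cv2, numpy as np, pickle
s=state(); print({k:np.round(v,4) for k,v in s.items()})
for n in ["side","top"]:
    d=snapshot(n); pickle.dump(d,open(f"{n}0.pkl","wb")); cv2.imwrite(f"pics/{n}0.png",d["frame"][:,:,::-1])
    print(n,d["intrinsics"],(-d["R"].T@d["t"]).round(3),d["R"].round(3))
E
```

```text
pics
{'t': np.float64(0.0), 'qpos': array([-1.3287,  0.1047,  0.0964,  1.5639, -0.    ,  1.3531]), 'dq': array([ 0.0005,  0.0008, -0.0024,  0.0025, -0.0002,  0.002 ]), 'joint_efforts': array([-5.00000e-04, -5.56933e+01,  5.03649e+01,  1.69000e-02,
       -5.00000e-04,  0.00000e+00]), 'eef_pos': array([ 0.2662, -0.5374,  0.2385]), 'eef_rot': array([ 9.737e-01,  2.279e-01, -0.000e+00, -7.000e-04]), 'contact_force': array([-0.144 , -0.0801, -0.6454]), 'torque': array([-0.0047, -0.0654,  0.0265]), 'grip_force': np.float64(0.0), 'gripper_width': np.float64(1.002)}
side [[436.83867028   0.         313.49520537]
 [  0.         436.83867028 236.9798291 ]
 [  0.           0.           1.        ]] [ 0.216 -0.683  0.935] [[ 0.88  -0.475 -0.018]
 [-0.367 -0.656 -0.659]
 [ 0.301  0.587 -0.752]]
top [[504.72385259   0.         316.64649872]
 [  0.         504.72385259 235.32623538]
 [  0.           0.           1.        ]] [ 0.506 -0.039  1.092] [[-0.01  -1.    -0.013]
 [-0.999  0.01  -0.044]
 [ 0.044  0.012 -0.999]]
```

View pics/top0.png

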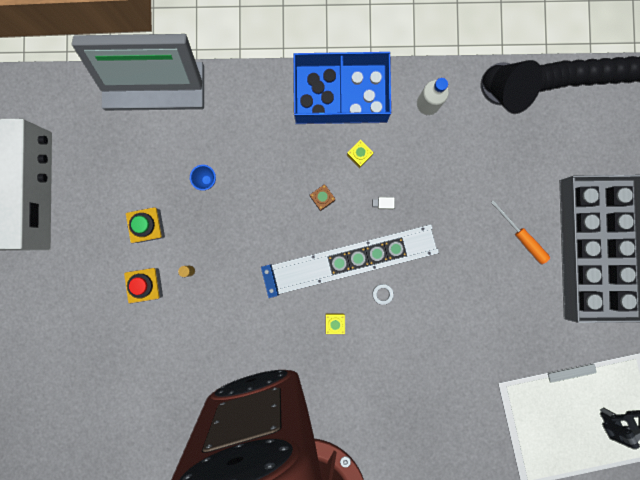

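View pics/side0.png

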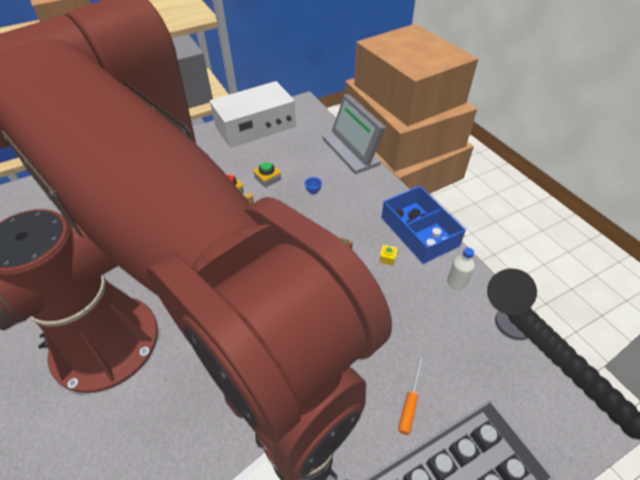

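The top view shows the blue stop at about (270,281) and the rail's open end at (435,240). The black row's rings are at (340,263), (358,258), (377,254) and (396,249). Green is at (142,225), red at (140,286) and the gauge at (187,271). The brown look-alike at (322,197) and the yellow ones at (360,153) and (335,324) stand off the rail, so the four black ones in the channel are the row. In the side view the arm hides the rail. I'll measure and confirm with a crop.

```bash
cat > h.py <<'E'
from station import *
import cv2, numpy as np
def ray(d,uv,z):
    K,R,t=d["intrinsics"],d["R"],d["t"]; c=-R.T@t
    v=R.T@np.linalg.solve(K,[uv[0],uv[1],1.]); return c+v*(z-c[2])/v[2]
def proj(d,X):
    p=d["intrinsics"]@(d["R"]@np.asarray(X)+d["t"]); return p[:2]/p[2]
def blobs(d,lo,hi,box,amin=30):
    x0,y0,x1,y1=box; h=cv2.cvtColor(d["frame"],cv2.COLOR_RGB2HSV)[y0:y1,x0:x1]
    m=cv2.inRange(h,lo,hi); n,l,s,c=cv2.connectedComponentsWithStats(m)
    return [(c[i]+[x0,y0],s[i],(l==i)) for i in range(1,n) if s[i,4]>=amin]
E
python3 - <<'E'
from h import *; import pickle
d=pickle.load(open("top0.pkl","rb")); f=d["frame"]
for nm,lo,hi,box,z in [("ring",(50,25,60),(90,255,255),(325,235,410,275),.05),("stop",(100,120,60),(125,255,255),(255,255,285,305),.052),
  ("green",(45,100,60),(85,255,255),(120,200,170,250),.058),("red",(0,150,100),(6,255,255),(120,260,170,310),.058),("gauge",(10,60,60),(30,255,255),(172,255,200,285),.05)]:
    for c,s,m in blobs(d,lo,hi,box):
        ys,xs=np.nonzero(m); r=cv2.minAreaRect(np.c_[xs+box[0],ys+box[1]].astype(np.float32))
        dep=d["range_z"][int(c[1]),int(c[0])]; K=d["intrinsics"]
        P=d["R"].T@(dep*np.linalg.solve(K,[c[0],c[1],1])-d["t"])
        print(nm,c.round(1),s[4],"plane",ray(d,c,z).round(4),"depth",P.round(4),"rect px",np.round(r[1],1),round(r[2],1))
# dark housings body outline
h=cv2.cvtColor(f,cv2.COLOR_RGB2HSV)
cr=np.hstack([cv2.resize(f[215:305,255:445],None,fx=3,fy=3,interpolation=2)[:,:,::-1],cv2.resize(f[205:295,115:195],None,fx=2.5,fy=3)[:,:,::-1]])
cv2.imwrite("pics/crop.png",cr); print(cr.shape)
E
```

```text
ring [395.4 248.6] 90 plane [ 0.5225 -0.1876  0.05  ] depth [ 0.5225 -0.1879  0.0483] rect px [9.9 9.9] 45.0
ring [376.5 253.5] 88 plane [ 0.5127 -0.1485  0.05  ] depth [ 0.5127 -0.1486  0.0494] rect px [9. 9.] 90.0
ring [357.8 258.2] 95 plane [ 0.5035 -0.1099  0.05  ] depth [ 0.5035 -0.1098  0.0506] rect px [10. 10.] 90.0
ring [338.9 263. ] 96 plane [ 0.4939 -0.0708  0.05  ] depth [ 0.4939 -0.0709  0.0488] rect px [10. 10.] 90.0
stop [269.2 280.7] 297 plane [0.4589 0.0729 0.052 ] depth [0.4589 0.0729 0.0523] rect px [31.8 10.2] 76.0
green [139.4 223.9] 260 plane [0.5784 0.3397 0.058 ] depth [0.5785 0.3401 0.0568] rect px [17. 17.] 90.0
red [137.4 285.7] 245 plane [0.4514 0.3431 0.058 ] depth [0.4515 0.3424 0.0598] rect px [17. 17.] 45.0
gauge [185.9 270.8] 157 plane [0.4809 0.2455 0.05  ] depth [0.4809 0.2455 0.0499] rect px [10. 16.] 90.0
(270, 770, 3)
```

View pics/crop.png

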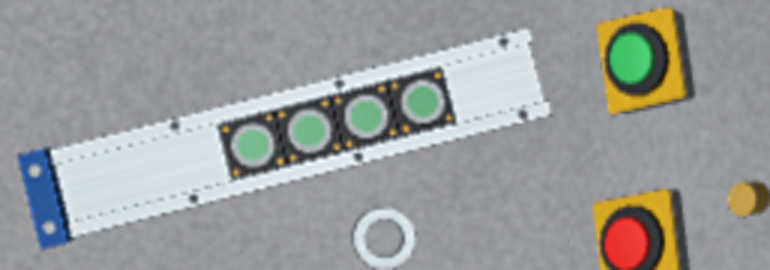

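The crop shows four black housings with grey-rimmed green lenses in the channel, the blue stop at the left end, and the green and red buttons at the right. Ring pitch is 40 mm, heights are near 50 mm and the rail sits at 13.75°. The gap to the stop is about 118 mm, within 65–145 mm. The tail back is at (0.527,-0.207).

I'll set tool y along the rail by twisting 12.6°, then move behind the tail with the fingers shut.

```bash
python3 -m crank '{"xyz":[[0,0,0],[0,0,0],[0.033,-0.021,0],[0.033,-0.021,0],[0.033,-0.021,0],[0.033,-0.021,0],[0.033,-0.021,0],[0.033,-0.021,0]],"twist":[6.3,6.3,0,0,0,0,0,0],"claw":[1,1,1,1,1,1,1,1]}' 40
python3 -m crank '{"xyz":[[0.033,-0.021,0],[0.033,-0.021,0],[0.033,-0.021,0],[0.033,-0.021,0],[0,0,0],[0,0,0]],"twist":[0,0,0,0,0,0],"claw":[1,1,1,1,1,1]}'
cat > e.py <<'E'
from h import *
import sys
from scipy.spatial.transform import Rotation as Ro
s=state(); R=Ro.from_quat(s["eef_rot"]).as_matrix(); p=s["eef_pos"]
print(round(s["t"],2),"pos",p.round(4),"x-yaw",np.degrees(np.arctan2(R[1,0],R[0,0])).round(2),"tilt",R[2,2].round(4),"F",np.round(s["contact_force"],1),"grip",s["gripper_width"])
g=np.array([float(a) for a in sys.argv[1:4]]); print("tool shift to target",(R.T@(g-p)).round(4))
E
python3 e.py .5392 -.2556 .1
```

```text
t: 0.77
eef_pos: [0.4296, -0.3666, 0.239]
eef_rot: [0.993, 0.12, -0.0, -0.0]
contact_force: [0.2, -1.3, 0.5]
gripper_width: -0.002
grip_force: 0.0
t: 1.27
eef_pos: [0.5379, -0.2534, 0.2387]
eef_rot: [0.993, 0.121, -0.0, -0.0]
contact_force: [-0.5, -0.3, 0.0]
gripper_width: -0.001
grip_force: 0.0
1.27 pos [ 0.5379 -0.2534  0.2387] x-yaw 13.95 tilt -1.0 F [-0.5 -0.3  0. ] grip -0.0005100841959199133
tool shift to target [0.0008 0.0025 0.1387]
```

```bash
python3 -m crank '{"xyz":[[0.001,0.002,0.036],[0,0,0.036],[0,0,0.036],[0,0,0.036],[0,0,0.036],[0,0,0.012],[0,0,0.01],[0,0,0]],"twist":[0,0,0,0,0,0,0,0],"claw":[1,1,1,1,1,1,1,1]}'
python3 e.py .5273 -.2070 .036
python3 - <<'E'
from h import *
d=snapshot("top"); cv2.imwrite("pics/top1.png",cv2.resize(d["frame"][180:340,240:460],None,fx=3,fy=3)[:,:,::-1])
d=snapshot("side"); cv2.imwrite("pics/side1.png",d["frame"][:,:,::-1])
E
```

```text
t: 1.93
eef_pos: [0.5374, -0.2572, 0.0363]
eef_rot: [0.993, 0.119, -0.001, -0.001]
contact_force: [-0.4, 0.2, -1.1]
gripper_width: 0.004
grip_force: 0.0
1.93 pos [ 0.5374 -0.2572  0.0363] x-yaw 13.69 tilt -1.0 F [-0.4  0.2 -1.1] grip 0.004368947843659549
tool shift to target [ 0.0021 -0.0512  0.0003]
```

View pics/side1.png

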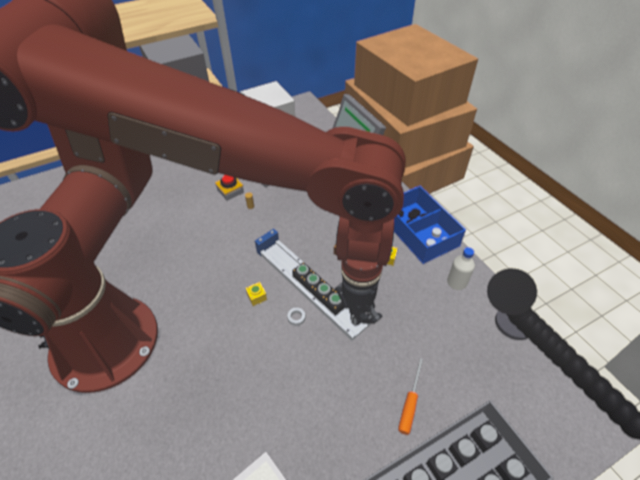

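The side view shows the shut fingers behind the rearmost housing at about (365,315), clear of the rail. Next is the push along tool -y.

```bash
C='"twist":[0,0,0,0,0,0,0,0],"claw":[1,1,1,1,1,1,1,1]'; 
python3 -m crank '{"xyz":[[0.002,-0.008,0],[0,-0.008,0],[0,-0.006,0],[0,-0.003,0],[0,-0.003,0],[0,-0.003,0],[0,-0.003,0],[0,-0.003,0]],"twist":[0,0,0,0,0,0,0,0],"claw":[1,1,1,1,1,1,1,1]}'
python3 -m crank '{"xyz":[[0,-0.005,0],[0,-0.006,0],[0,-0.006,0],[0,-0.006,0],[0,-0.006,0],[0,-0.006,0],[0,-0.005,0],[0,-0.003,0]],"twist":[0,0,0,0,0,0,0,0],"claw":[1,1,1,1,1,1,1,1]}'
python3 e.py .4992 -.0924 .036
python3 - <<'E'
from h import *
d=snapshot("top"); cv2.imwrite("pics/top2.png",cv2.resize(d["frame"][200:320,240:460],None,fx=3,fy=3)[:,:,::-1])
for c,s,m in blobs(d,(50,25,60),(90,255,255),(280,235,410,285)): print(c.round(1),s[4],ray(d,c,.05).round(4))
E
```

```text
t: 2.7
eef_pos: [0.5315, -0.2204, 0.0373]
eef_rot: [0.993, 0.12, 0.0, 0.0]
contact_force: [-0.5, 0.4, 0.1]
gripper_width: -0.002
grip_force: 0.0
t: 3.37
eef_pos: [0.5212, -0.1781, 0.0373]
eef_rot: [0.993, 0.12, -0.0, 0.0]
contact_force: [0.8, -3.8, -0.2]
gripper_width: 0.003
grip_force: 1.8
3.37 pos [ 0.5212 -0.1781  0.0373] x-yaw 13.77 tilt -1.0 F [ 0.8 -3.8 -0.2] grip 0.003134074591258715
tool shift to target [-0.0009 -0.0885  0.0013]
[356.6 258.5] 89 [ 0.5029 -0.1073  0.05  ]
[337.8 263.2] 96 [ 0.4934 -0.0685  0.05  ]
[319.  268.1] 96 [ 0.4839 -0.0298  0.05  ]
```

View pics/top2.png

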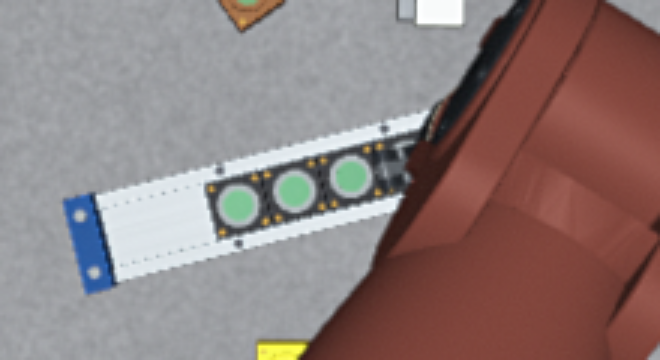

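The row is intact and has moved 42 mm at 4 N. The three visible rings are at zoomed (238,205), (295,190) and (350,176), and about 76 mm remains to the stop.

```bash
python3 -m crank '{"xyz":[[-0.0005,-0.004,0],[0,-0.006,0],[0,-0.006,0],[0,-0.006,0],[0,-0.006,0],[0,-0.006,0],[0,-0.006,0],[0,-0.005,0]],"twist":[0,0,0,0,0,0,0,0],"claw":[1,1,1,1,1,1,1,1]}'
python3 -m crank '{"xyz":[[0,-0.005,0],[0,-0.005,0],[0,-0.004,0],[0,-0.003,0],[0,-0.002,0],[0,-0.002,0],[0,-0.002,0],[0,0,0]],"twist":[0,0,0,0,0,0,0,0],"claw":[1,1,1,1,1,1,1,1]}'
cat > r.py <<'E'
from h import *
d=snapshot("top"); u=np.array([-.238,.971])
for c,s,m in blobs(d,(50,25,60),(90,255,255),(270,235,410,290)):
    X=ray(d,c,.05); print(c.round(1),s[4],X.round(4),"ring to stop face",round((np.array([.4589,.0729])-X[:2])@u-.01,4))
E
python3 e.py .4992 -.0924 .036;python3 r.py
```

```text
t: 4.08
eef_pos: [0.5099, -0.1345, 0.0373]
eef_rot: [0.993, 0.12, -0.0, 0.0]
contact_force: [1.2, -4.0, -0.3]
gripper_width: 0.001
grip_force: 1.7
t: 4.75
eef_pos: [0.5046, -0.1126, 0.0373]
eef_rot: [0.993, 0.12, 0.0, -0.0]
contact_force: [0.9, -0.4, -0.3]
gripper_width: 0.001
grip_force: 0.6
4.75 pos [ 0.5046 -0.1126  0.0373] x-yaw 13.75 tilt -1.0 F [ 0.9 -0.4 -0.3] grip 0.0008084492191081871
tool shift to target [-0.0004 -0.0209  0.0013]
[324.9 266.8] 98 [ 0.4863 -0.0419  0.05  ] ring to stop face 0.108
[306.  271.7] 96 [ 0.4766 -0.0029  0.05  ] ring to stop face 0.0678
[287.1 276.4] 92 [0.4673 0.0362 0.05  ] ring to stop face 0.0276
```

```bash
python3 -m crank '{"xyz":[[0,-0.002,0],[0,-0.002,0],[0,-0.001,0],[0,-0.001,0],[0,-0.001,0],[0,-0.001,0],[0,0,0],[0,0,0]],"twist":[0,0,0,0,0,0,0,0],"claw":[1,1,1,1,1,1,1,1]}'
python3 -m crank '{"xyz":[[0,-0.001,0],[0,0,0],[0,0,0]],"twist":[0,0,0],"claw":[1,1,1]}'; python3 r.py
```

```text
t: 5.47
eef_pos: [0.5027, -0.105, 0.0373]
eef_rot: [0.993, 0.12, -0.0, -0.0]
contact_force: [1.2, -2.2, 0.6]
gripper_width: 0.0
grip_force: 1.0
t: 5.72
eef_pos: [0.5025, -0.1041, 0.0373]
eef_rot: [0.993, 0.12, 0.0, -0.0]
contact_force: [-0.3, -2.1, -0.4]
gripper_width: -0.004
grip_force: 1.3
[320.6 267.8] 91 [ 0.4844 -0.0329  0.05  ] ring to stop face 0.0988
[302.  272.7] 97 [0.4746 0.0055 0.05  ] ring to stop face 0.0592
[283.1 277.5] 94 [0.4651 0.0445 0.05  ] ring to stop face 0.0191
```

```bash
for i in 1 2; do python3 -m crank '{"xyz":[[0,-0.001,0],[0,0,0],[0,0,0]],"twist":[0,0,0],"claw":[1,1,1]}'|grep -E "pos|contact"; done; python3 r.py
```

```text
eef_pos: [0.5024, -0.1035, 0.0374]
contact_force: [1.7, -6.4, 0.1]
eef_pos: [0.5025, -0.1034, 0.0377]
contact_force: [1.8, -8.4, -0.7]
[320.  267.7] 86 [ 0.4846 -0.0317  0.05  ] ring to stop face 0.0977
[301.6 272.7] 92 [0.4746 0.0062 0.05  ] ring to stop face 0.0585
[282.9 277.6] 97 [0.465 0.045 0.05 ] ring to stop face 0.0186
```

The force rises to 8 N with no more motion, and the rings' positions fit the row against the stop. I'll push once more, back off and rise, then check.

```bash
python3 -m crank '{"xyz":[[0,-0.001,0],[0,0,0],[0,0,0],[0,0.005,0],[0,0.015,0],[0,0.015,0],[0,0,0],[0,0,0]],"twist":[0,0,0,0,0,0,0,0],"claw":[1,1,1,1,1,1,1,1]}'
python3 -m crank '{"xyz":[[0,0,-0.03],[0,0,-0.04],[0,0,-0.04],[0,0,-0.03],[0,0.03,0],[0,0.03,0],[0,0,0],[0,0,0]],"twist":[0,0,0,0,0,0,0,0],"claw":[1,1,1,1,1,1,1,1]}'
python3 r.py; python3 e.py .5784 .3397 .16
python3 - <<'E'
from h import *
d=snapshot("top"); cv2.imwrite("pics/top3.png",cv2.resize(d["frame"][180:320,120:400],None,fx=2.8,fy=2.8)[:,:,::-1])
E
```

```text
t: 6.98
eef_pos: [0.5101, -0.1362, 0.037]
eef_rot: [0.993, 0.119, -0.0, -0.0]
contact_force: [0.4, 0.3, 0.4]
gripper_width: -0.0
grip_force: 0.0
t: 7.65
eef_pos: [0.5242, -0.1943, 0.1768]
eef_rot: [0.993, 0.119, -0.0, -0.0]
contact_force: [0.4, 0.6, -0.7]
gripper_width: 0.001
grip_force: 0.0
[339.4 262.9] 95 [ 0.4941 -0.0719  0.05  ] ring to stop face 0.139
[320.4 267.8] 93 [ 0.4843 -0.0326  0.05  ] ring to stop face 0.0985
[301.6 272.7] 92 [0.4746 0.0062 0.05  ] ring to stop face 0.0585
[282.9 277.6] 97 [0.465 0.045 0.05 ] ring to stop face 0.0186
7.7 pos [ 0.524  -0.1934  0.1768] x-yaw 13.7 tilt -1.0 F [-0.4  0.2 -0. ] grip 0.0018608494115998778
tool shift to target [ 0.1791 -0.505   0.0173]
```

View pics/top3.png

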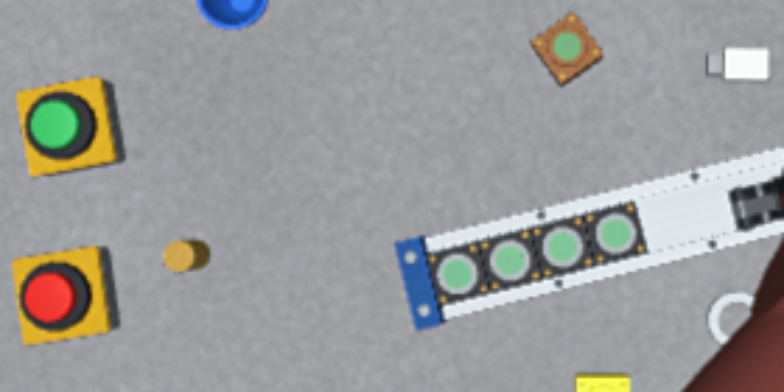

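The row sits against the blue stop with no gaps, rings at zoomed (457,272) to (615,233). The green button is at zoomed (55,125), world (0.578,0.340), and red stands clear at (48,297). Next I'll move over green at z ≈ 0.177.

```bash
python3 -m crank '{"xyz":[[0.014,-0.038,0],[0.014,-0.038,0],[0.014,-0.038,0],[0.014,-0.038,0],[0.014,-0.038,0],[0.014,-0.038,0],[0.014,-0.038,0],[0.014,-0.038,0]],"twist":[0,0,0,0,0,0,0,0],"claw":[1,1,1,1,1,1,1,1]}' >/dev/null
python3 -m crank '{"xyz":[[0.014,-0.038,0],[0.014,-0.038,0],[0.014,-0.038,0],[0.014,-0.038,0],[0.011,-0.038,0],[0,-0.010,0],[0,0,0],[0,0,0]],"twist":[0,0,0,0,0,0,0,0],"claw":[1,1,1,1,1,1,1,1]}' >/dev/null
python3 e.py .5784 .3397 .075
```

```text
9.08 pos [0.5839 0.3134 0.1774] x-yaw 16.47 tilt -0.9998 F [ 0.2 -0.5  0.5] grip 0.0005993217672755189
tool shift to target [ 0.0023 -0.0247  0.1029]
```

```bash
python3 -m crank '{"xyz":[[0.002,-0.025,0],[0,0,0],[0,0,0.03],[0,0,0.03],[0,0,0.03],[0,0,0.008],[0,0,0],[0,0,0]],"twist":[0,0,0,0,0,0,0,0],"claw":[1,1,1,1,1,1,1,1]}' >/dev/null
python3 e.py .5784 .3397 .060
```

```text
9.75 pos [0.5824 0.3294 0.0814] x-yaw 17.6 tilt -0.9996 F [-0.3  0.1  0.6] grip 0.002465976281560489
tool shift to target [-0.0007 -0.0103  0.0217]
```

```bash
python3 -m crank '{"xyz":[[-0.001,-0.010,0],[0,0,0],[0,0,0]],"twist":[0,0,0],"claw":[1,1,1]}' >/dev/null
python3 e.py .5784 .3397 .060; python3 -c "
from station import *;print(state()['qpos'].round(3))"
```

```text
10.0 pos [0.5803 0.3358 0.0825] x-yaw 18.09 tilt -0.9994 F [-0.  -0.3  0.2] grip -0.0023349855181367587
tool shift to target [-0.0006 -0.0036  0.0227]
[0.315 0.336 0.075 1.307 0.033 3.141]
```

Joint 6 is at its limit, so I'll unwind with a negative twist.

```bash
python3 -m crank '{"xyz":[[0,0,0],[0,0,0],[0,0,0],[0,0,0],[0,0,0],[0,0,0]],"twist":[-7,-7,-7,-7,0,0],"claw":[1,1,1,1,1,1]}' >/dev/null
python3 e.py .5784 .3397 .068; python3 -c "
from station import *;print(state()['qpos'].round(3))"
```

```text
10.5 pos [0.5797 0.3353 0.0812] x-yaw 45.84 tilt -0.9995 F [-1.2 -0.3 -0.6] grip -0.0029105458669715823
tool shift to target [ 0.002  -0.0037  0.0134]
[0.315 0.337 0.073 1.307 0.033 2.656]
```

```bash
python3 -m crank '{"xyz":[[0.002,-0.004,0],[0,0,0.006],[0,0,0.005],[0,0,0.002],[0,0,0.002],[0,0,0],[0,0,0]],"twist":[0,0,0,0,0,0,0],"claw":[1,1,1,1,1,1,1]}' >/dev/null
python3 e.py .5784 .3397 .061
```

```text
11.08 pos [0.5776 0.3398 0.0656] x-yaw 46.04 tilt -0.9995 F [-1.5 -0.4  2.2] grip -0.0016113634534529475
tool shift to target [0.0005 0.0008 0.0046]
```

Contact at TCP z 0.0656 (2.2 N), as expected. I'll press in 1 mm rows.

```bash
python3 -m crank '{"xyz":[[0,0,0.001],[0,0,0.001],[0,0,0.001],[0,0,0.001],[0,0,0.001],[0,0,0],[0,0,0]],"twist":[0,0,0,0,0,0,0],"claw":[1,1,1,1,1,1,1]}' >/dev/null
python3 e.py .5784 .3397 .061
python3 -m crank '{"xyz":[[0,0,0.001],[0,0,0],[0,0,0]],"twist":[0,0,0],"claw":[1,1,1]}' >/dev/null
python3 e.py .5784 .3397 .061
```

```text
11.67 pos [0.5779 0.3399 0.0608] x-yaw 46.05 tilt -0.9995 F [-1.  -1.9  4.3] grip -0.00258452710504624
tool shift to target [ 0.0002  0.0005 -0.0002]
11.92 pos [0.5779 0.3399 0.0601] x-yaw 46.05 tilt -0.9995 F [-2.  -2.7  7.6] grip 0.002918218112484971
tool shift to target [ 0.0002  0.0005 -0.0009]
```

At 7.6 N, above the 5 N full-travel force, the button is fully down. I'll retract and check.

```bash
python3 -m crank '{"xyz":[[0,0,-0.005],[0,0,-0.02],[0,0,-0.04],[0,0,-0.04],[0,0.03,-0.03],[0,0,0],[0,0,0],[0,0,0]],"twist":[0,0,0,0,0,0,0,0],"claw":[1,1,1,1,1,1,1,1]}'
python3 r.py
python3 - <<'E'
from h import *
d=snapshot("top"); cv2.imwrite("pics/top4.png",d["frame"][:,:,::-1])
E
```

```text
t: 12.58
eef_pos: [0.6, 0.3153, 0.1922]
eef_rot: [0.92, 0.391, 0.001, -0.017]
contact_force: [0.4, 0.2, -0.1]
gripper_width: 0.001
grip_force: 0.0
[339.3 262.9] 97 [ 0.4942 -0.0718  0.05  ] ring to stop face 0.1389
[320.3 267.9] 95 [ 0.4842 -0.0324  0.05  ] ring to stop face 0.0982
[301.6 272.7] 92 [0.4746 0.0062 0.05  ] ring to stop face 0.0585
[282.9 277.6] 97 [0.465 0.045 0.05 ] ring to stop face 0.0186
```

View pics/top4.png

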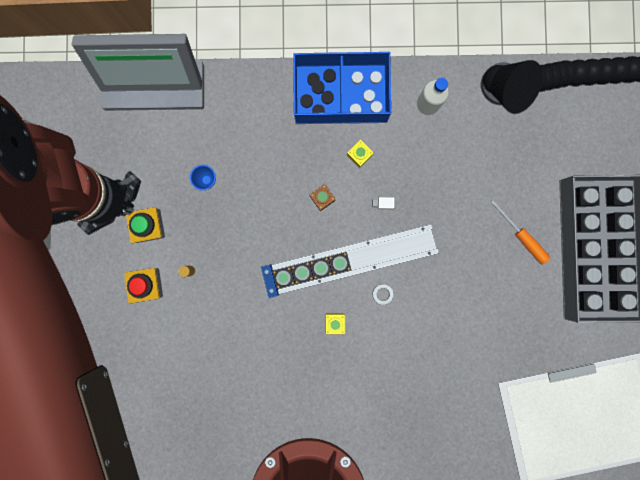

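The row is home at (283,278) to (340,263). The green button at (140,224) is up, the bystanders are unmoved and the robot is clear.

```bash
python3 -c "
from station import *;print(job_done())"
```

```text
the job is handed in; nothing more can be done
None
```

The four housings sit snugly against the blue stop, the green button was pressed fully down and has sprung back, nothing else was disturbed, and the job is handed in; the hand-in call gave no verdict.

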